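Lock the quarter-turn stud into the measuring fixture

TASK

Take the wing-headed quarter-turn stud out of the black rack, put its cross-bar through the slot in the fixture's square opening, press it down against the spring and turn it a quarter turn clockwise (seen from above) until it catches, then let go so that it stays locked and upright. Feel for the right depth and do not force it: press no harder than the spring needs. Leave the round-headed thumb screw in the rack and the copper part on the fixture where they are.

Things in the scene. Friction and masses are not known exactly. Their poses are not given: they have to be found in the camera images.
- stud_wing (a point): Grip point of the loose steel stud (80 g, upright in a rack hole at first): on its axis in the flat wing head, 12 mm below the wing's top, 20 mm above the collar's upper face, 64 mm above the foot. Wing 26 mm long (x axis), 10 mm thick (y), 32 mm high: grip across its thickness. Collar 36 mm diameter, 4 mm thick, rests on the rack. z up its axis; a half turn makes no difference.
- stud_foot (a point): Middle of the underside of the stud's cross-bar, at the bottom of its 7 mm shaft, 40 mm below the collar's underside. Cross-bar 24 mm long (x axis, parallel to the wing), 5 mm wide, 6 mm high. To turn, the foot must be 17 to 20 mm below the nut's upper face (hard stop at 20); when it has caught and is let go, the spring lifts it back to 14 mm and holds it there with 9 N.
- socket (a point): Centre of the 40 x 40 mm opening in the fixture's top, level with the top face; z up, x along the slot towards the copper part. In it sits a dark steel nut plate, 8 mm thick, with a slot 28 mm (x) by 9 mm, chamfered 1 mm. The nut's upper face lies anywhere from 3 to 15 mm below the top face: it differs between fixtures, is not measured, and stays put during the work.
- fixture: Fixed grey block 200 x 130 x 55 mm, aluminium top; origin under its centre, the opening 45 mm towards -x. On the slot's axis a sprung pin (10 mm diameter) meets the foot 9 mm below the nut's upper face: 3 N, then 1.2 N more per mm, 16 N at its hard stop. Press with about 14.5 N. It turns clockwise only; hard stop about 8 degrees past the quarter turn. Over 30 N between stud and fixture is damage.
- thumbscrew_head (a point): Centre of the round head (26 mm diameter, 24 mm high) of a steel thumb screw that stands in the other hole of the rack, 90 mm from the stud. z along its axis. To be left alone.
- rack: Fixed black plastic rack block 64 x 170 x 46 mm; origin at the centre of its underside, z up; its two 27 mm holes are 45 mm either side of the centre along its y axis. The stud may be in either hole.
- copper_part: Loose copper block 34 x 24 x 16 mm lying on the top of the fixture, about 100 mm from the opening along the socket's x axis; origin at the centre of its underside. To be left alone.

How it is judged:
By the outcome, as a careful person would: the job done as asked, in the order asked, and still so for the second after the job is handed in, with the robot touching nothing.
It also fails if it takes over 64 s, if anything falls off the work surface, if the arm or the gripper's body presses on something with over 40 N, if the wrist force passes 120 N, or if a joint passes its speed limit or range.

ROBOT

A 6-joint arm with a two-finger parallel gripper is mounted at the origin on the work surface. World frame = base frame: x ahead of the robot, y to its left, z up, the work surface at z = 0. Lengths are in m, angles in degrees, forces in N, time in s.
With the tool pointing down it reaches from about 0.25 to 0.725 m from the base axis. Payload 9.7 kg.
Tool frame: the origin (TCP) lies between the finger pads; the fingertips stand 19 mm ahead of it and the grasp point (between the pads) is the TCP; z points along the fingers, y is the line along which they close (so a half turn about z gives the same grasp; the last joint's range is limited). The gripper opens to 85 mm and grips with 20 to 120 N. Pads are 22 mm wide; open, the fingers measure 114 mm over their backs; the gripper's body (76 mm by 85 mm) begins 54 mm behind the grasp point. The pads swing forward as they close: fully open they stand 13 mm farther back than shut.
Start: joints at [-72.536, 4.979, 10.078, 95.1, 0, 90], TCP at [0.165, -0.525, 0.25] pointing down, gripper open.
Joint ranges: [-179.16, 179.16], [-48.56, 103.87], [-65.8, 70.77], [-126.05, 130.52], [-82.76, 87.17], [-180, 180]. Speed limits (degrees/s): [127.2, 127.2, 147.25, 180, 180, 180].

INTERFACE

Orientations are given as [roll, pitch, yaw] about the fixed x, y, z axes, in that order (R = Rz(yaw) Ry(pitch) Rx(roll)).
In Python, from workcell import telemetry, camera, calibration, workorder gives the robot as it stands.
- The arm moves only by the tool play_rows, never from a script. Its argument "increments" is a list of rows, each a list of 3 entries, a list of its own where there are three numbers: the shift along the tool's x, y, z in mm, then the turn, a rotation vector about the tool's x, y, z in degrees, then the closure, from 0 (fully open) to 1 (shut). In form: [[[x, y, z], [ax, ay, az], jaw], ...]. A call has 1 to 20 rows; each row is the pose to reach, as a shift and turn from the pose commanded when the call began, along the tool's axes at that moment; what a row does not reach only later rows make up. A row lasts 1/10 s, in which the tool goes at most 50 mm and 8.59 degrees, less where a joint would pass 70% of its speed; a pose out of reach is approached as far as the arm can. A call with a gripper value outside its range is refused whole. The fingers move at their own pace and stop on an object; "grip_force" is the grip in N (left out, the last holds). Time passes only in rows, so rows that repeat a pose let the fingers close. It gives the time, the measured TCP pose, the force, the opening and the grip force at its end, in the units of the state.
- telemetry.get_obs(): the state, without advancing time (a new reading comes with each control period).
- camera(name): name is "side" or "top"; returns (picture, depth): 400x640x3 uint8, red, green, blue; 400x640 float32, m along the optical axis (not along the pixel's ray), 0 where there is no reading.
- calibration(name): a dict with "vertical_fov" (degrees; the focal length in pixels is half the picture's height over the tangent of half this angle, whatever the lens; pixels are square), "cx", "cy" (the principal point, pixels), "rvec" (rotation vector, rad) and "tvec" (3), from world to camera coordinates, as OpenCV has them. Camera axes: x right, y down, z forward; pixel columns grow to the right and rows downward; lengths in m; the calibration is good to about 2 mm. A picture is of the moment at which its call begins. calibration takes no time and is no camera call.
- workorder.job_done(): hands the job in; it is judged then, once.
The state is a dict: "time": time; "q": joint angles; "qd": joint speeds; "joint_efforts": joint torques, N m; "ee_pos": TCP position; "tcp_rot": TCP orientation; "wrist_force": force on the tool from outside, world axes, zero at the start; "torque": the same for the moment, N m; "opening": finger opening in m; "grasp_force": force on a finger pad.
Only numpy, scipy, OpenCV 4.12 (cv2) and the standard library are available. Lean on these libraries where they do the work, as an engineer would, in place of code of your own. Each camera call takes 0.05 s, during which the arm holds its last target. There are 200 camera calls.

## Working session

There is one attempt and no reset: what is moved stays moved. The work goes in short steps, Python scripts to look and compute and a tool call to move; the robot and the scene stay as the last step left them, time stands still between calls to the robot, and variables do not carry over. Pictures are saved under pics/ and viewed, at most 10 in all, crops included, and the job is handed in when it is done.

Besides the shell and the picture viewer there is one more tool, called after "Request:" as name(argument=value, ...) on one line, values as JSON. play_rows: Moves the arm, as the interface text tells. Its arguments: {"type":"object","properties":{"increments":{"type":"array"},"grip_force":{"type":"number"}},"required":["increments"]}

```bash
mkdir -p pics
cat > h.py <<'E'
import numpy as np, cv2
from workcell import telemetry, camera, calibration, workorder
def K(n):
    c=calibration(n); f=200/np.tan(np.radians(c["vertical_fov"])/2)
    R=cv2.Rodrigues(np.array(c["rvec"],float))[0]; return f,c["cx"],c["cy"],R,np.array(c["tvec"],float)
def px2w(n,u,v,d):
    f,cx,cy,R,t=K(n); return R.T@(np.array([(u-cx)/f*d,(v-cy)/f*d,d])-t)
def px2z(n,u,v,z):
    f,cx,cy,R,t=K(n); r=R.T@np.array([(u-cx)/f,(v-cy)/f,1]); o=-R.T@t; return o+r*(z-o[2])/r[2]
def w2px(n,p):
    f,cx,cy,R,t=K(n); q=R@np.array(p)+t; return f*q[0]/q[2]+cx,f*q[1]/q[2]+cy
E
python3 - <<'E'
from h import *
for n in("top","side"):
    im,d=camera(n); cv2.imwrite(f"pics/{n}0.png",im[:,:,::-1]); np.savez(f"{n}0.npz",im=im,d=d)
    f,cx,cy,R,t=K(n); print(n,f,cx,cy,-R.T@t,R[2], {k:v for k,v in calibration(n).items() if k not in("rvec","tvec")})
print(telemetry.get_obs())
E
```

```text
top 442.80575877978197 328.12893814613284 195.70442734901044 [ 0.3436667  -0.01835765  1.07556045] [ 0.22326569 -0.02749122 -0.97436988] {'vertical_fov': 48.6140864091985, 'cx': 328.12893814613284, 'cy': 195.70442734901044}
side 410.09381236230445 316.384819713314 197.4593268330336 [0.40693457 0.44171214 0.64266524] [ 0.22025441 -0.6077574  -0.76296719] {'vertical_fov': 51.996361926167154, 'cx': 316.384819713314, 'cy': 197.4593268330336}
{'time': 0.1, 'q': array([-7.25362974e+01,  5.00846968e+00,  1.00385130e+01,  9.50973420e+01,
        1.23499329e-04,  8.99998806e+01]), 'qd': array([-0.04550273, -0.08904037,  0.0517676 , -0.01676006, -0.02993582,
       -0.07544394]), 'joint_efforts': array([-1.30041484e-03, -5.21558905e+01,  4.65655839e+01,  1.60532672e-02,
       -2.06404741e-05, -1.32389187e-05]), 'ee_pos': array([ 0.16500566, -0.52448752,  0.24964463]), 'tcp_rot': array([-1.79932701e+02, -1.23639436e-04,  1.74638218e+01]), 'wrist_force': array([ 0.857599  , -0.39036168,  0.13715967]), 'torque': array([ 0.02352489,  0.00777417, -0.01528014]), 'grasp_force': 0.0, 'opening': 0.08525220946885205}
```

View pics/top0.png

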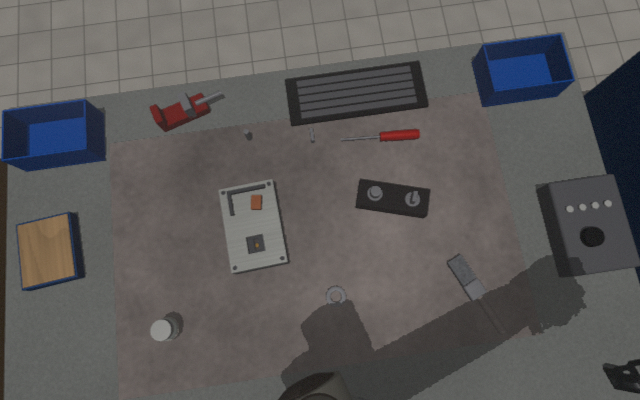

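View pics/side0.png

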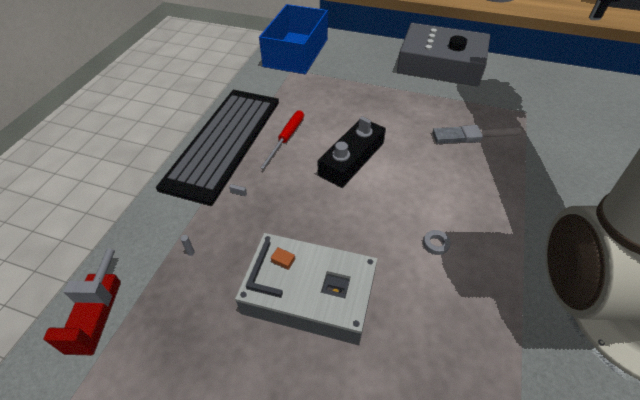

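The top view shows the rack with the round head at about (375,193) and the wing stud at (413,199). The fixture opening is at (256,244) and the copper part at (257,202). I'll enlarge these areas.

Run:
```python
from h import *
t=np.load("top0.npz"); s=np.load("side0.npz")
def crop(z,u,v,w,h,k): return cv2.resize(z["im"][v:v+h,u:u+w,::-1],None,fx=k,fy=k,interpolation=cv2.INTER_CUBIC)
a=np.hstack([crop(t,225,225,66,50,6),crop(t,385,175,66,50,6)])
b=np.hstack([crop(s,310,260,66,50,6),crop(s,330,105,66,50,6)])
cv2.imwrite("pics/c1.png",np.vstack([a,b]))
# fixture top face mask and rack in top depth
d=t["d"]; 
for n,u,v in[("wing",413,194),("rackmid",394,198),("fix",245,220),("nut",256,244),("scr",375,191)]:
    print(n,px2w("top",u,v,d[v,u]))
```

```text
wing [ 0.54589602 -0.2396923   0.0843931 ]
rackmid [ 0.55085426 -0.20175972  0.04575795]
fix [0.54901046 0.1539755  0.05306569]
nut [0.49244232 0.13806363 0.03046534]
scr [ 0.56819503 -0.15610714  0.07371479]
```

View pics/c1.png

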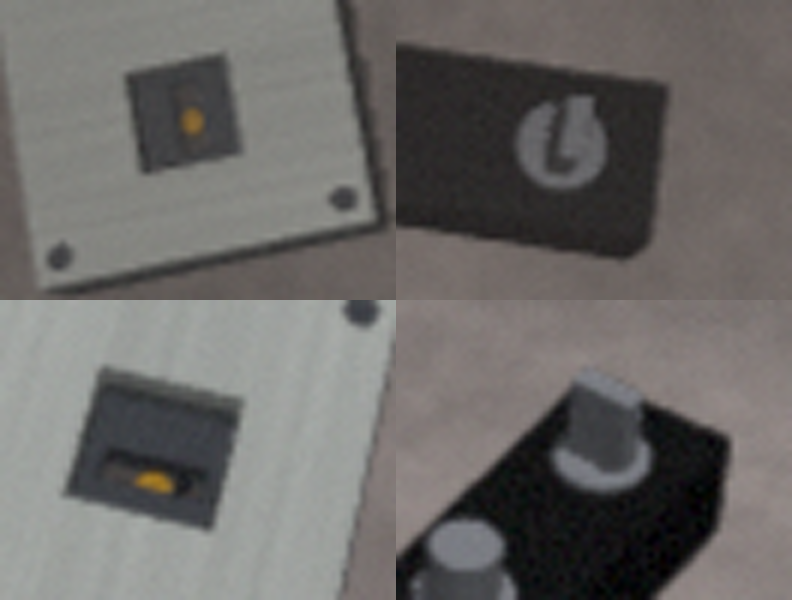

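The crops show these positions:
- **Opening, top crop:** corners at (126,75), (226,54), (242,154) and (144,173).
- **Opening, side crop:** corners at (103,66), (243,102), (212,229) and (66,195).
- **Collar, top crop:** centred at (166,144), radius about 45.
- **Wing, side crop:** top face runs from about (585,372) to (632,403).

Run:
```python
from h import *
def quad(n,c,u0,v0,z):
    P=np.array([px2z(n,u0+(x+.5)/6-.5,v0+(y+.5)/6-.5,z)[:2] for x,y in c])
    e=[P[(i+1)%4]-P[i] for i in range(4)]
    print(n,"centre",P.mean(0),"len",[round(np.hypot(*v)*1e3,1) for v in e],"ang",[round(np.degrees(np.arctan2(v[1],v[0])),1) for v in e])
quad("top",[(126,75),(226,54),(242,154),(144,173)],225,225,.055)
quad("side",[(103,66),(243,102),(212,229),(66,195)],310,260,.055)
print("collar top",px2z("top",385+166.5/6-.5,175+144.5/6-.5,.05), "collar side",px2z("side",330+(602-396+.5)/6-.5,105+(448+8-300)/6-.5,.05))
for n,(u0,v0,u1,v1) in(("top",(395,180,430,215)),("side",(345,110,385,140))):
    z=np.load(n+"0.npz");d=z["d"]
    P=np.array([px2w(n,u,v,d[v,u]) for v in range(v0,v1) for u in range(u0,u1) if d[v,u]>0])
    for lo,hi in((.076,.09),(.058,.09)):
        Q=P[(P[:,2]>lo)&(P[:,2]<hi)]; print(n,lo,len(Q),Q.mean(0) if len(Q) else 0,cv2.minAreaRect((Q[:,:2]*1e3).astype(np.float32)) if len(Q)>3 else 0)
# nut depth
for n,(u0,v0,u1,v1) in(("top",(249,237,253,252)),("side",(330,278,346,283))):
    z=np.load(n+"0.npz");d=z["d"]
    P=np.array([px2w(n,u,v,d[v,u]) for v in range(v0,v1) for u in range(u0,u1) if d[v,u]>0]); print(n,"nut z",np.median(P[:,2]),P[:,2].std())
# copper
d=np.load("top0.npz")["d"]; print(px2w("top",257,202,d[202,257]))
```

```text
top centre [0.49021806 0.1358001 ] len [np.float64(39.2), np.float64(39.3), np.float64(38.0), np.float64(38.7)] ang [np.float64(-86.5), np.float64(-177.5), np.float64(92.5), np.float64(4.2)]
side centre [0.48911737 0.13500844] len [np.float64(39.1), np.float64(38.3), np.float64(39.0), np.float64(39.7)] ang [np.float64(-178.0), np.float64(93.8), np.float64(4.1), np.float64(-86.2)]
collar top [ 0.54220669 -0.24350281  0.05      ] collar side [ 0.54120681 -0.24483341  0.05      ]
top 0.076 50 [ 0.54156015 -0.2431074   0.08163577] ((541.5337524414062, -243.1857147216797), (9.873730659484863, 24.05181121826172), 68.70608520507812)
top 0.058 67 [ 0.54062081 -0.24204045  0.07782556] ((541.3075561523438, -243.0328826904297), (9.994256019592285, 24.584291458129883), 68.70608520507812)
side 0.076 65 [ 0.54077814 -0.2410444   0.08151019] ((540.9243774414062, -242.30018615722656), (11.071089744567871, 26.140050888061523), 64.60076141357422)
side 0.058 141 [ 0.54024493 -0.23984555  0.07386204] ((541.156494140625, -241.81130981445312), (12.15346622467041, 26.140050888061523), 64.60076141357422)
top nut z 0.04124419232936122 0.00199721222636874
side nut z 0.04288382699790014 0.0011491168247335821
[0.58333823 0.11883345 0.07153676]
```

```bash
cat >> h.py <<'E'
from scipy.spatial.transform import Rotation as Ro
def plan(p,yaw):
    o=telemetry.get_obs(); R=Ro.from_euler("xyz",o["tcp_rot"],degrees=True); T=Ro.from_euler("xyz",[180,0,yaw],degrees=True)
    print("shift",np.round(R.inv().apply(np.array(p)-o["ee_pos"])*1e3,1),"rv",np.round((R.inv()*T).as_rotvec(degrees=True),1), "t",o["time"])
E
python3 - <<'E'
from h import *
plan([.5413,-.243,.14],-23)
P=lambda x,y:px2z("top",225+(x+.5)/6-.5,225+(y+.5)/6-.5,.055)[:2]
a=P(61,257);b=P(343,198);print("edge along -y:",np.degrees(np.arctan2(*(b-a)[::-1]))+90,np.hypot(*(b-a)))
E
```

```text
shift [ 443.4 -155.5  109.8] rv [-0.1  0.  40.5] t 0.1
edge along -y: 3.33370846214666 0.10913040075338419
```

Request:
play_rows(increments=[[[443.4,-155.5,110],[0,0,40.5],0],[[443.4,-155.5,110],[0,0,40.5],0],[[443.4,-155.5,110],[0,0,40.5],0],[[443.4,-155.5,110],[0,0,40.5],0],[[443.4,-155.5,110],[0,0,40.5],0],[[443.4,-155.5,110],[0,0,40.5],0],[[443.4,-155.5,110],[0,0,40.5],0],[[443.4,-155.5,110],[0,0,40.5],0],[[443.4,-155.5,110],[0,0,40.5],0],[[443.4,-155.5,110],[0,0,40.5],0],[[443.4,-155.5,110],[0,0,40.5],0],[[443.4,-155.5,110],[0,0,40.5],0],[[443.4,-155.5,110],[0,0,40.5],0],[[443.4,-155.5,110],[0,0,40.5],0]])

```text
time: 1.5
ee_pos: [0.5406, -0.2443, 0.1409]
tcp_rot: [180.0, -0.0, -23.1]
wrist_force: [0.5, -0.2, 0.5]
opening: 0.0854
grasp_force: 0.0
```

Request:
play_rows(increments=[[[0,-1.5,30],[0,0,0],0],[[0,-1.5,55],[0,0,0],0],[[0,-1.5,68],[0,0,0],0],[[0,-1.5,68],[0,0,0],0],[[0,-1.5,68],[0,0,0],1],[[0,-1.5,68],[0,0,0],1],[[0,-1.5,68],[0,0,0],1],[[0,-1.5,68],[0,0,0],1],[[0,-1.5,68],[0,0,0],1],[[0,-1.5,68],[0,0,0],1],[[0,-1.5,68],[0,0,0],1],[[0,-1.5,68],[0,0,0],1],[[0,-1.5,68],[0,0,0],1],[[0,-1.5,68],[0,0,0],1]], grip_force=60)

```text
time: 2.9
ee_pos: [0.5422, -0.242, 0.0728]
tcp_rot: [-180.0, -0.0, -23.0]
wrist_force: [0.0, -0.0, 5.3]
opening: 0.0091
grasp_force: 59.0
```

Request:
play_rows(increments=[[[0,0,-10],[0,0,0],1],[[0,0,-30],[0,0,0],1],[[0,0,-60],[0,0,0],1],[[0,0,-90],[0,0,0],1],[[0,0,-90],[0,0,0],1],[[0,0,-90],[0,0,0],1],[[0,0,-90],[0,0,0],1]])

```text
time: 3.6
ee_pos: [0.5415, -0.2416, 0.161]
tcp_rot: [-180.0, 0.1, -23.0]
wrist_force: [0.1, 0.2, -0.8]
opening: 0.0094
grasp_force: 58.4
```

Run:
```python
from h import *
o=telemetry.get_obs(); print(o["wrist_force"],o["opening"],o["ee_pos"])
plan([.4897,.1354,.163],3.3)
```

```text
[ 0.14396181  0.20082222 -0.80240253] 0.009438742365338777 [ 0.54146018 -0.24164626  0.16101394]
shift [-195.2 -326.7   -1.6] rv [ -0.    0.1 -26.3] t 3.6
```

Request:
play_rows(increments=[[[-20,-33,-2],[0,0,-3],1],[[-45,-75,-2],[0,0,-8],1],[[-70,-117,-2],[0,0,-13],1],[[-95,-159,-2],[0,0,-18],1],[[-120,-201,-2],[0,0,-22],1],[[-145,-243,-2],[0,0,-26.3],1],[[-170,-285,-2],[0,0,-26.3],1],[[-188,-315,-2],[0,0,-26.3],1],[[-195.2,-326.7,-2],[0,0,-26.3],1],[[-195.2,-326.7,-2],[0,0,-26.3],1],[[-195.2,-326.7,-2],[0,0,-26.3],1],[[-195.2,-326.7,-2],[0,0,-26.3],1],[[-195.2,-326.7,-2],[0,0,-26.3],1]])

```text
time: 4.9
ee_pos: [0.4982, 0.0721, 0.1642]
tcp_rot: [-177.9, 0.1, 7.2]
wrist_force: [-0.1, -0.1, -2.0]
opening: 0.0092
grasp_force: 58.6
```

Run:
```python
from h import *
o=telemetry.get_obs(); print(o["wrist_force"],o["opening"],o["ee_pos"],o["tcp_rot"])
p=o["ee_pos"]
for n in("top","side"):
    im,d=camera(n); np.savez(f"{n}1.npz",im=im,d=d); print(n,"expected foot px",w2px(n,p-[0,0,.067]),"collar",w2px(n,p-[0,0,.025]))
s=np.load("side1.npz")["im"]; u,v=map(int,w2px("side",p-[0,0,.045]))
t=np.load("top1.npz")["im"]; a,b=map(int,w2px("top",p-[0,0,.04]))
c=cv2.resize(s[v-40:v+50,u-40:u+40,::-1],None,fx=6,fy=6,interpolation=cv2.INTER_CUBIC)
e=cv2.resize(t[b-45:b+45,a-25:a+25,::-1],None,fx=6,fy=6,interpolation=cv2.INTER_CUBIC)
print("origins",u-40,v-40,a-25,b-45)
cv2.imwrite("pics/c2.png",np.hstack([c,e]))
```

```text
[-0.12588462 -0.10498344 -1.96480766] 0.009187618086511922 [0.49815236 0.07210813 0.16423494] [-1.77897947e+02  7.69408919e-02  7.18251176e+00]
top expected foot px (np.float64(280.23630370392004), np.float64(233.5402103669513)) collar (np.float64(278.0482537267742), np.float64(230.75104839698656))
side expected foot px (np.float64(342.2525241241962), np.float64(236.41169398810626)) collar (np.float64(343.14707418694906), np.float64(220.69531946583834))
origins 302 188 253 186
```

View pics/c2.png

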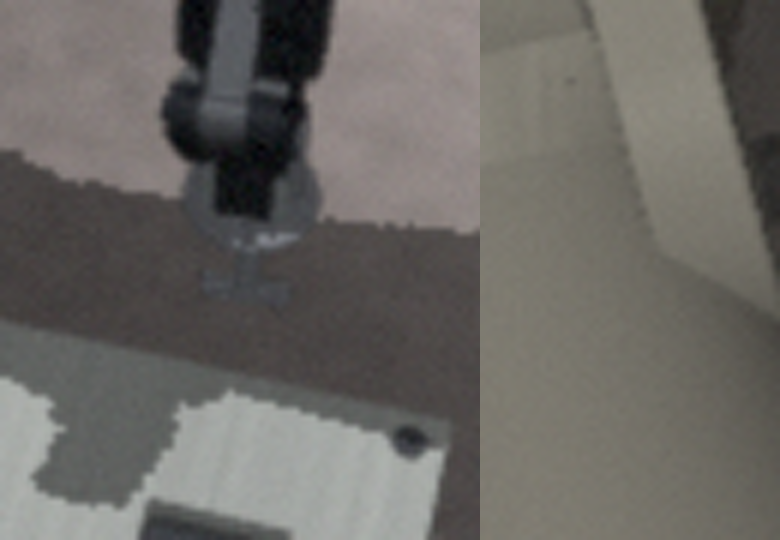

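The side crop shows the stud held upright with its cross-bar at about px (343,236), 1 px from where I expected it. The arm blocks the top view. The arm is still about 64 mm short of the opening.

```bash
python3 -c "
from h import *
plan([.4897,.1354,.145],3.3)"
```

```text
shift [ -0.4 -62.9  21.6] rv [-2.1  0.1  3.9] t 5.0
```

Request:
play_rows(increments=[[[0,-30,0],[-2,0,3.9],1],[[0,-55,0],[-2,0,3.9],1],[[0,-60,0],[-2,0,3.9],1],[[0,-60,0],[-2,0,3.9],1],[[0,-60,0],[-2,0,3.9],1],[[0,-60,0],[-2,0,3.9],1]])

```text
time: 5.6
ee_pos: [0.4978, 0.0742, 0.1665]
tcp_rot: [-177.8, 0.2, 7.4]
wrist_force: [-0.4, -0.6, -1.1]
opening: 0.0089
grasp_force: 58.7
```

```bash
python3 -c "
from h import *
print(telemetry.get_obs()['tcp_rot'],telemetry.get_obs()['ee_pos'],telemetry.get_obs()['qd'])
plan([.4897,.1354,.145],3.3)"
```

```text
[-177.77699241    0.22259642    7.35936648] [0.4978462  0.07419554 0.1664573 ] [ 0.0689327   0.11523274 -0.00424515 -0.00153695 -0.02535949  0.01522632]
shift [ -0.2 -60.9  23.8] rv [-2.2  0.3  4.1] t 5.6
```

```bash
python3 -c "
from h import *
o=telemetry.get_obs(); print(o['q'],o['joint_efforts'])
im,d=camera('side'); cv2.imwrite('pics/s2.png',im[:,:,::-1])
im,d=camera('top'); cv2.imwrite('pics/t2.png',im[:,:,::-1])"
```

```text
[  7.30212357  -2.07299319  -6.41381202  85.88399954   2.22278409
 179.94271442] [ 1.67008967e-02 -4.52650273e+01  4.75812614e+01  4.42285405e-02
  1.44011630e-01 -2.26832219e-05]
```

View pics/s2.png

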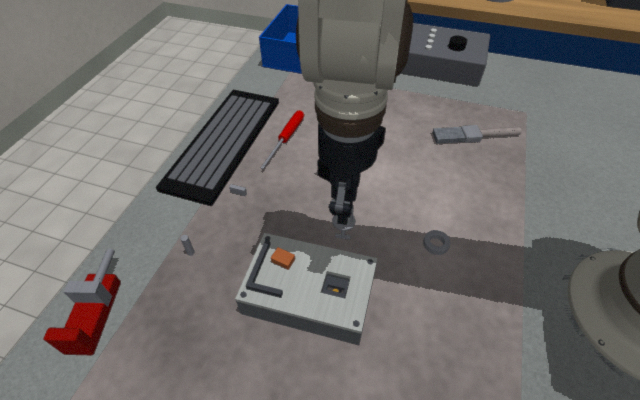

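The picture shows the stud hanging upright beside the fixture. Nothing is in the way: joint 6 is at its +180 limit. I'll turn the tool by the equivalent half turn the other way, which also leaves room for the locking turn.

Request:
play_rows(increments=[[[0,0,0],[0,0,-8],1],[[0,0,0],[0,0,-16],1],[[0,0,0],[0,0,-24],1],[[0,0,0],[0,0,-32],1],[[0,0,0],[0,0,-40],1],[[0,0,0],[0,0,-48],1],[[0,0,0],[0,0,-56],1],[[0,0,0],[0,0,-64],1],[[0,0,0],[0,0,-72],1],[[0,0,0],[0,0,-80],1],[[0,0,0],[0,0,-88],1],[[0,0,0],[0,0,-88],1]])

```text
time: 6.9
ee_pos: [0.4979, 0.074, 0.1665]
tcp_rot: [-179.7, -2.2, 95.4]
wrist_force: [-0.3, -0.0, -0.6]
opening: 0.0093
grasp_force: 58.6
```

```bash
python3 -c "
from h import *
o=telemetry.get_obs(); print(o['q'],o['ee_pos'],o['tcp_rot'])
plan([.4897,.1354,.164],183.3)"
```

```text
[ 7.2813406  -2.07393005 -6.41373384 85.88288284  2.21846275 91.82415641] [0.497884   0.07399613 0.16646543] [-179.70660694   -2.21022731   95.44721285]
shift [61.8 -2.3  4.9] rv [  1.5  -2.  -87.8] t 6.9
```

Request:
play_rows(increments=[[[20,-1,2],[0.3,-0.4,-8],1],[[40,-2,4],[0.5,-0.6,-16],1],[[61.8,-2.3,5],[0.7,-0.8,-24],1],[[61.8,-2.3,5],[0.8,-0.9,-32],1],[[61.8,-2.3,5],[0.9,-1.0,-40],1],[[61.8,-2.3,5],[1,-1.2,-48],1],[[61.8,-2.3,5],[1.1,-1.4,-56],1],[[61.8,-2.3,5],[1.2,-1.6,-64],1],[[61.8,-2.3,5],[1.3,-1.7,-72],1],[[61.8,-2.3,5],[1.4,-1.8,-80],1],[[61.8,-2.3,5],[1.5,-2,-87.8],1],[[61.8,-2.3,5],[1.5,-2,-87.8],1],[[61.8,-2.3,5],[1.5,-2,-87.8],1],[[61.8,-2.3,5],[1.5,-2,-87.8],1]])

```text
time: 8.3
ee_pos: [0.4898, 0.1354, 0.1639]
tcp_rot: [-180.0, -0.0, -177.1]
wrist_force: [-0.2, 0.2, -1.0]
opening: 0.009
grasp_force: 58.6
```

Run:
```python
from h import *
o=telemetry.get_obs(); print(o["wrist_force"],o["ee_pos"],o["tcp_rot"],o["q"])
p=o["ee_pos"]
im,d=camera("side"); print(w2px("side",p-[0,0,.067]),w2px("side",p-[0,0,.025]))
u,v=map(int,w2px("side",p-[0,0,.06])); u0,v0=u-35,v-35
cv2.imwrite("pics/c3.png",cv2.resize(im[v0:v0+75,u0:u0+80,::-1],None,fx=8,fy=8,interpolation=cv2.INTER_CUBIC)); print(u0,v0)
plan([.4897,.1354,.164],183.3)
```

```text
[-0.19495613  0.17093775 -1.04244479] [0.48981165 0.1354465  0.16388242] [-1.79967522e+02 -2.34685266e-02 -1.77110148e+02] [ 1.54715127e+01 -1.58417092e+00 -6.19889198e+00  8.54152587e+01
 -2.65862321e-02  1.25816609e+01]
(np.float64(335.60462983912754), np.float64(270.72910615918306)) (np.float64(336.1982225374874), np.float64(255.81110837044395))
300 233
shift [ 0.1 -0.1 -0.1] rv [-0.  -0.  -0.4] t 8.35
```

View pics/c3.png

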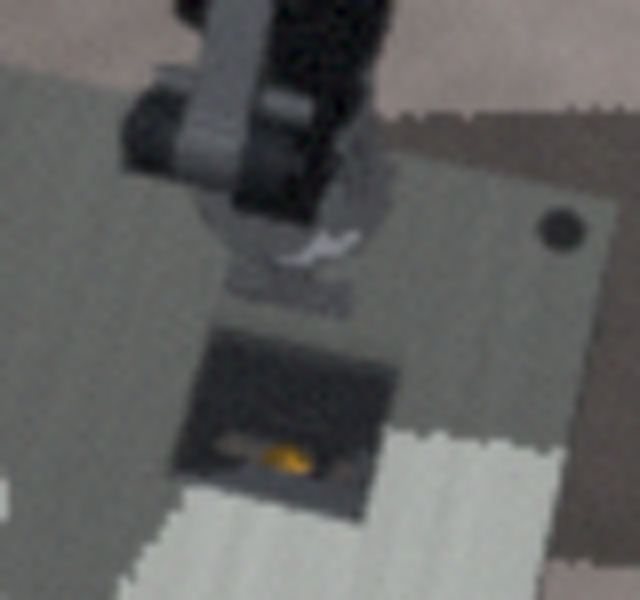

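Run:
```python
from h import *
p=np.array([.4898,.1354,.1639]); a=np.radians(3); x=np.array([np.cos(a),np.sin(a),0]); y=np.array([-np.sin(a),np.cos(a),0])
q=lambda w:np.round((np.array(w2px("side",w))-[300,233]+.5)*8-.5)
for sx in(1,-1):
  for h in(.067,.061): print(sx,h,q(p-[0,0,h]+y*.0025+x*.012*sx))
print("collar bottom ctr",q(p-[0,0,.027]), "front",q(p-[0,0,.027]+y*.018), "right",q(p-[0,0,.025]-x*.018),"left",q(p-[0,0,.025]+x*.018))
for sx in(1,-1):
  for sy in (1,-1): print("open",sx,sy,q(np.array([.4897,.1354,.055])+.02*(x*sx+y*sy)))
```

```text
1 0.067 [224. 302.]
1 0.061 [224. 285.]
-1 0.067 [347. 331.]
-1 0.061 [348. 315.]
collar bottom ctr [293. 192.] front [268. 276.] right [391. 209.] left [196. 163.]
open 1 1 [161. 477.]
open 1 -1 [214. 304.]
open -1 1 [359. 527.]
open -1 -1 [405. 350.]
```

Run:
```python
from h import *
ds=[];
for i in range(3):
    im,d=camera("side"); ds.append(d)
d=np.median(ds,0)
P=np.array([px2w("side",u,v,d[v,u]) for v in range(255,282) for u in range(320,352) if d[v,u]>0])
a=np.radians(3); c=np.array([.4898,.1354])
L=np.c_[(P[:,:2]-c)@np.c_[[np.cos(a),np.sin(a)],[-np.sin(a),np.cos(a)]]*1e3,P[:,2]*1e3]
for lo,hi in((90,108),(132,146)):
    Q=L[(L[:,2]>lo)&(L[:,2]<hi)]; print(lo,len(Q)); print(Q[np.argsort(Q[:,2])][::max(1,len(Q)//45)].round(1).tolist())
```

```text
90 65
[[6.9, 1.5, 98.3], [-7.2, 1.9, 99.5], [11.5, 1.8, 99.7], [-11.6, 1.2, 100.4], [-1.1, 2.4, 100.5], [3.7, 2.0, 100.5], [-8.8, 2.1, 100.6], [9.8, 2.1, 101.0], [-10.3, 2.1, 101.2], [5.0, 2.9, 101.4], [2.1, 2.1, 101.5], [8.3, 2.1, 101.5], [-4.2, 2.4, 101.9], [-2.7, 2.8, 102.0], [-5.6, 2.1, 102.1], [11.5, 1.7, 102.4], [6.7, 2.2, 102.5], [5.2, 2.0, 102.8], [10.0, 1.6, 103.0], [-8.6, 1.9, 103.0], [3.8, 1.7, 103.0], [-7.2, 2.3, 103.1], [0.4, 2.8, 103.4], [8.5, 1.5, 103.4], [-2.5, 2.0, 103.5], [7.4, -0.5, 103.6], [-5.4, 1.3, 103.6], [-9.7, 0.2, 103.7], [7.8, -2.0, 103.8], [-8.3, 0.9, 104.2], [-1.2, 3.0, 104.4], [-8.0, -0.7, 104.4], [-3.6, 0.5, 104.4], [5.4, 1.2, 104.4], [-6.5, -0.2, 104.5], [4.0, 0.9, 104.5], [-9.4, -1.0, 104.5], [11.6, 1.3, 104.6], [-6.1, -1.8, 104.6], [8.7, 0.5, 104.6], [4.8, -2.4, 104.7], [-4.1, 2.3, 104.7], [-11.3, 0.4, 104.7], [-10.2, 2.4, 104.7], [-4.7, -1.3, 104.9], [-10.9, -1.2, 104.9], [-7.6, -2.1, 104.9], [2.1, 2.4, 105.0], [10.1, 1.1, 105.0], [4.3, -0.4, 105.1], [10.6, -0.5, 105.1], [-11.7, 2.3, 105.2], [6.8, 2.1, 105.2], [-7.0, 1.9, 105.2], [-9.1, -2.2, 105.2
[... 467 characters left out ...]
1.8, 142.0], [-7.5, 14.0, 142.0], [-6.7, 10.9, 142.1], [-15.5, 5.1, 142.2], [-13.0, 0.7, 142.2], [-8.9, 13.8, 142.3], [8.6, 13.5, 142.3], [12.6, 9.5, 142.3], [3.3, 17.2, 142.3], [-6.2, 14.6, 142.4], [14.0, 10.0, 142.4], [7.7, 11.7, 142.5], [13.5, 11.6, 142.5], [-11.0, 4.9, 142.5], [-15.1, 3.8, 142.5], [-11.2, 11.7, 142.6], [-0.4, 14.7, 142.7], [-5.2, 16.7, 142.7], [9.8, 9.0, 142.7], [-10.9, 10.2, 142.8], [-0.0, 13.2, 142.9], [-8.5, 12.6, 142.9], [9.4, 10.8, 143.0], [-8.2, 11.1, 143.0], [11.6, 8.0, 143.0], [-13.7, -2.3, 143.2], [-14.6, 7.8, 143.3], [-16.8, -1.4, 143.3], [-2.8, 12.7, 143.3], [-1.8, 14.8, 143.5], [-2.3, 16.4, 143.5], [8.0, 15.9, 143.6], [6.6, 15.6, 143.8], [-10.1, 13.1, 144.5]]
```

The side depth shows the bar centred under the TCP to within 0.3 mm and level. The stud sits about 2 mm higher in the hand than planned, so the foot is about 65 mm below the TCP. I'll descend carefully.

Request:
play_rows(increments=[[[0.5,0,15],[0,0,-0.4],1],[[0.5,0,30],[0,0,-0.4],1],[[0.5,0,42],[0,0,-0.4],1],[[0.5,0,50],[0,0,-0.4],1],[[0.5,0,52],[0,0,-0.4],1],[[0.5,0,52],[0,0,-0.4],1],[[0.5,0,52],[0,0,-0.4],1],[[0.5,0,52],[0,0,-0.4],1]])

```text
time: 9.3
ee_pos: [0.4896, 0.1355, 0.1125]
tcp_rot: [-180.0, 0.0, -176.5]
wrist_force: [0.7, 0.1, -0.8]
opening: 0.0091
grasp_force: 58.6
```

Request:
play_rows(increments=[[[0,0,1],[0,0,0],1],[[0,0,2],[0,0,0],1],[[0,0,3],[0,0,0],1],[[0,0,3],[0,0,0],1]])

```text
time: 9.7
ee_pos: [0.4892, 0.1354, 0.1087]
tcp_rot: [-180.0, -0.0, -176.5]
wrist_force: [-1.1, -0.1, -0.5]
opening: 0.0093
grasp_force: 58.6
```

Request:
play_rows(increments=[[[0,0,1],[0,0,0],1],[[0,0,2],[0,0,0],1],[[0,0,2],[0,0,0],1],[[0,0,2],[0,0,0],1]])

```text
time: 10.1
ee_pos: [0.4893, 0.1354, 0.1069]
tcp_rot: [-180.0, -0.0, -176.5]
wrist_force: [0.7, 0.1, -1.2]
opening: 0.0092
grasp_force: 58.6
```

Request:
play_rows(increments=[[[0,0,1],[0,0,0],1],[[0,0,2],[0,0,0],1],[[0,0,2],[0,0,0],1],[[0,0,2],[0,0,0],1]])

```text
time: 10.5
ee_pos: [0.4893, 0.1354, 0.1049]
tcp_rot: [-180.0, -0.0, -176.5]
wrist_force: [-0.1, 0.2, -1.1]
opening: 0.009
grasp_force: 58.6
```

Request:
play_rows(increments=[[[0,0,1],[0,0,0],1],[[0,0,2],[0,0,0],1],[[0,0,2],[0,0,0],1],[[0,0,2],[0,0,0],1]])

```text
time: 10.9
ee_pos: [0.4893, 0.1354, 0.1028]
tcp_rot: [-180.0, -0.0, -176.5]
wrist_force: [-0.1, -0.0, -1.4]
opening: 0.009
grasp_force: 58.6
```

Request:
play_rows(increments=[[[0,0,1],[0,0,0],1],[[0,0,2],[0,0,0],1],[[0,0,2],[0,0,0],1],[[0,0,2],[0,0,0],1]])

```text
time: 11.3
ee_pos: [0.4893, 0.1354, 0.1008]
tcp_rot: [-180.0, -0.0, -176.5]
wrist_force: [-0.6, -0.1, -1.2]
opening: 0.0089
grasp_force: 58.6
```

Request:
play_rows(increments=[[[0,0,1],[0,0,0],1],[[0,0,2],[0,0,0],1],[[0,0,2],[0,0,0],1],[[0,0,2],[0,0,0],1]])

```text
time: 11.7
ee_pos: [0.4893, 0.1354, 0.099]
tcp_rot: [-180.0, -0.0, -176.5]
wrist_force: [0.8, -1.2, 0.9]
opening: 0.0092
grasp_force: 58.9
```

Request:
play_rows(increments=[[[0,0,1],[0,0,0],1],[[0,0,1],[0,0,0],1],[[0,0,1],[0,0,0],1]])

```text
time: 12.0
ee_pos: [0.4894, 0.1355, 0.0981]
tcp_rot: [-180.0, 0.0, -176.5]
wrist_force: [-0.6, -0.2, 2.9]
opening: 0.009
grasp_force: 59.1
```

Request:
play_rows(increments=[[[0,0,1],[0,0,0],1],[[0,0,1],[0,0,0],1],[[0,0,1],[0,0,0],1]])

```text
time: 12.3
ee_pos: [0.4894, 0.1354, 0.0971]
tcp_rot: [-180.0, 0.0, -176.5]
wrist_force: [-1.2, -0.2, 4.4]
opening: 0.009
grasp_force: 59.2
```

Request:
play_rows(increments=[[[0,0,1],[0,0,0],1],[[0,0,1],[0,0,0],1],[[0,0,1],[0,0,0],1]])

```text
time: 12.6
ee_pos: [0.4894, 0.1354, 0.096]
tcp_rot: [-180.0, -0.0, -176.5]
wrist_force: [-0.4, -0.1, 5.0]
opening: 0.009
grasp_force: 59.4
```

The spring rate comes out at about 1.2 N/mm, with pin contact at TCP z ≈ 0.0987. For 14.5 N the TCP target is about 0.089.

Request:
play_rows(increments=[[[0,0,1],[0,0,0],1],[[0,0,2],[0,0,0],1],[[0,0,3],[0,0,0],1],[[0,0,4],[0,0,0],1],[[0,0,4],[0,0,0],1],[[0,0,4],[0,0,0],1]])

```text
time: 13.2
ee_pos: [0.4895, 0.1354, 0.0926]
tcp_rot: [-180.0, 0.0, -176.5]
wrist_force: [-2.4, 0.4, 8.8]
opening: 0.009
grasp_force: 60.1
```

Request:
play_rows(increments=[[[0,0,1],[0,0,0],1],[[0,0,1.5],[0,0,0],1],[[0,0,2],[0,0,0],1],[[0,0,2],[0,0,0],1],[[0,0,2],[0,0,0],1]])

```text
time: 13.7
ee_pos: [0.4895, 0.1355, 0.0908]
tcp_rot: [-180.0, 0.0, -176.5]
wrist_force: [-3.0, -1.0, 11.5]
opening: 0.009
grasp_force: 60.5
```

Request:
play_rows(increments=[[[0,0,0.8],[0,0,0],1],[[0,0,1.5],[0,0,0],1],[[0,0,1.5],[0,0,0],1],[[0,0,1.5],[0,0,0],1]])

```text
time: 14.1
ee_pos: [0.4896, 0.1355, 0.0895]
tcp_rot: [-180.0, 0.1, -176.5]
wrist_force: [-4.0, -0.8, 12.3]
opening: 0.0089
grasp_force: 60.7
```

```bash
python3 -c "
from h import *
o=telemetry.get_obs();print(o['wrist_force'],o['torque'],o['ee_pos'])"
```

```text
[-3.96371366 -0.823935   12.31984807] [-0.23290394  0.83272164  0.02623018] [0.48958476 0.13545405 0.08954221]
```

Request:
play_rows(increments=[[[0.4,0,0.4],[0,0,2],1],[[0.4,0,0.4],[0,0,6],1],[[0.4,0,0.4],[0,0,10],1],[[0.4,0,0.4],[0,0,15],1],[[0.4,0,0.4],[0,0,15],1]])

```text
time: 14.6
ee_pos: [0.4897, 0.1356, 0.0895]
tcp_rot: [180.0, 0.1, 168.4]
wrist_force: [-1.2, -0.8, 12.9]
opening: 0.0091
grasp_force: 60.8
```

```bash
python3 -c "
from h import *
o=telemetry.get_obs();print(o['wrist_force'],o['torque'],o['ee_pos'],o['tcp_rot'])"
```

```text
[-1.16916415 -0.84948689 12.9491    ] [-0.0937987   0.33319377  0.00077293] [0.4897257  0.13560027 0.08945142] [1.79967213e+02 1.28900051e-01 1.68377274e+02]
```

Request:
play_rows(increments=[[[0,0,0.2],[0,0,6],1],[[0,0,0.2],[0,0,12],1],[[0,0,0.2],[0,0,18],1],[[0,0,0.2],[0,0,24],1],[[0,0,0.2],[0,0,30],1],[[0,0,0.2],[0,0,36],1],[[0,0,0.2],[0,0,36],1]])

```text
time: 15.3
ee_pos: [0.4899, 0.1357, 0.0894]
tcp_rot: [179.9, 0.1, 132.3]
wrist_force: [0.1, -0.3, 13.6]
opening: 0.0094
grasp_force: 60.8
```

Request:
play_rows(increments=[[[0,0,0],[0,0,6],1],[[0,0,0],[0,0,12],1],[[0,0,0],[0,0,18],1],[[0,0,0],[0,0,24],1],[[0,0,0],[0,0,30],1],[[0,0,0],[0,0,36],1],[[0,0,0],[0,0,36],1]])

```text
time: 16.0
ee_pos: [0.49, 0.1357, 0.0894]
tcp_rot: [179.8, 0.0, 96.3]
wrist_force: [-1.5, 0.3, 13.7]
opening: 0.009
grasp_force: 60.8
```

```bash
python3 -c "
from h import *
o=telemetry.get_obs();print(o['wrist_force'],o['torque'],o['ee_pos'],o['tcp_rot'])"
```

```text
[-1.47699622  0.2765837  13.70624679] [-0.04388217  0.15310895 -0.03102632] [0.48997564 0.1356548  0.08937258] [1.79831071e+02 5.79208435e-03 9.63404567e+01]
```

Request:
play_rows(increments=[[[0,0,0],[0,0,2],1],[[0,0,0],[0,0,4],1],[[0,0,0],[0,0,5],1],[[0,0,0],[0,0,5],1],[[0,0,0],[0,0,5],1]])

```text
time: 16.5
ee_pos: [0.4899, 0.1357, 0.0894]
tcp_rot: [179.8, -0.0, 91.5]
wrist_force: [-1.0, -0.3, 14.2]
opening: 0.009
grasp_force: 60.8
```

```bash
python3 -c "
from h import *
o=telemetry.get_obs();print(o['wrist_force'],o['torque'],o['ee_pos'],o['tcp_rot'])"
```

```text
[-1.04978222 -0.34597787 14.18293369] [0.0203143  0.16743227 0.04145238] [0.48994173 0.13565821 0.08937315] [ 1.79835442e+02 -8.25343188e-03  9.15479880e+01]
```

Request:
play_rows(increments=[[[0,0,-1],[0,0,0],1],[[0,0,-2],[0,0,0],1],[[0,0,-3],[0,0,0],1],[[0,0,-3.5],[0,0,0],1],[[0,0,-3.5],[0,0,0],1],[[0,0,-3.5],[0,0,0],1]])

```text
time: 17.1
ee_pos: [0.4899, 0.1356, 0.0924]
tcp_rot: [179.9, -0.0, 91.5]
wrist_force: [1.1, 0.1, 9.3]
opening: 0.0089
grasp_force: 60.2
```

Request:
play_rows(increments=[[[0,0,-0.5],[0,0,0],1],[[0,0,-1],[0,0,0],1],[[0,0,-1],[0,0,0],1],[[0,0,-1],[0,0,0],1]])

```text
time: 17.5
ee_pos: [0.4899, 0.1356, 0.0933]
tcp_rot: [179.9, -0.0, 91.5]
wrist_force: [0.6, 0.1, 8.7]
opening: 0.0089
grasp_force: 60.1
```

```bash
python3 -c "
from h import *
o=telemetry.get_obs();print(o['wrist_force'],o['torque'],o['ee_pos'],o['tcp_rot'])"
```

```text
[0.5908989  0.13333626 8.71959231] [ 0.03489643 -0.23586331  0.06576879] [0.48989968 0.13563431 0.09332143] [ 1.79860235e+02 -1.86093610e-03  9.15487042e+01]
```

Request:
play_rows(increments=[[[0,0,-0.5],[0,0,0],1],[[0,0,-0.8],[0,0,0],1],[[0,0,-0.8],[0,0,0],1],[[0,0,-0.8],[0,0,0],1]])

```text
time: 17.9
ee_pos: [0.4898, 0.1356, 0.094]
tcp_rot: [179.9, 0.0, 91.5]
wrist_force: [1.2, 0.6, 6.7]
opening: 0.0091
grasp_force: 59.9
```

```bash
python3 -c "
from h import *
o=telemetry.get_obs();print(o['wrist_force'],o['torque'],o['ee_pos'],o['tcp_rot'])"
```

```text
[1.15953159 0.5895002  6.72517169] [ 0.06393678 -0.40764491  0.03861315] [0.48983219 0.13564213 0.0939675 ] [1.79873519e+02 6.54320869e-04 9.15483197e+01]
```

Request:
play_rows(increments=[[[0,0,-0.3],[0,0,0],1],[[0,0,-0.5],[0,0,0],1],[[0,0,-0.5],[0,0,0],1]])

```text
time: 18.2
ee_pos: [0.4897, 0.1356, 0.094]
tcp_rot: [179.9, 0.0, 91.5]
wrist_force: [4.1, 0.1, 6.5]
opening: 0.0089
grasp_force: 59.5
```

Request:
play_rows(increments=[[[0,0,-0.5],[0,0,0],1],[[0,0,-0.5],[0,0,0],1],[[0,0,-0.5],[0,0,0],0.5],[[0,0,-0.5],[0,0,0],0.5],[[0,0,-0.5],[0,0,0],0.5],[[0,0,-0.5],[0,0,0],0.5],[[0,0,-0.5],[0,0,0],0.5],[[0,0,-0.5],[0,0,0],0.5]], grip_force=20)

```text
time: 19.0
ee_pos: [0.4888, 0.1354, 0.094]
tcp_rot: [-180.0, 0.0, 91.5]
wrist_force: [0.1, -0.1, -1.1]
opening: 0.0429
grasp_force: 0.0
```

Run:
```python
from h import *
o=telemetry.get_obs(); print(o["wrist_force"],o["torque"],o["ee_pos"],o["opening"])
im,d=camera("side"); u0,v0=295,215
cv2.imwrite("pics/c4.png",cv2.resize(im[v0:v0+90,u0:u0+90,::-1],None,fx=6,fy=6,interpolation=cv2.INTER_CUBIC))
```

```text
[ 0.14641143 -0.11448719 -1.12852706] [-0.02831937 -0.03411187 -0.00369625] [0.48882372 0.13537705 0.09403534] 0.0428544524858106
```

View pics/c4.png

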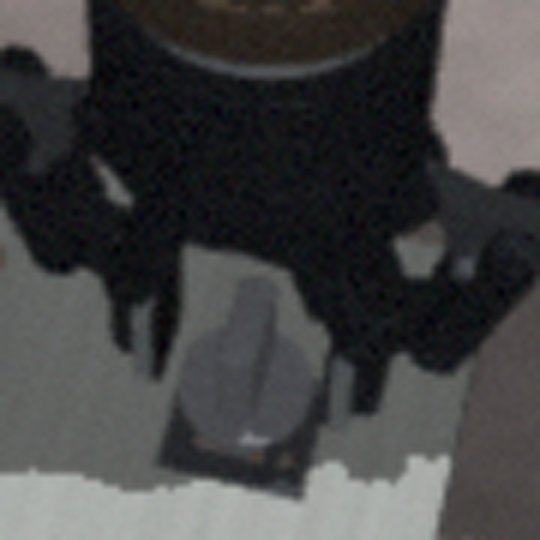

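The stud stands upright, its wing turned a quarter turn, with the collar at about (248,390) in the crop and the fingers clear on both sides. I'll retreat and check its height and angle.

Request:
play_rows(increments=[[[0,0,-10],[0,0,0],0.5],[[0,0,-25],[0,0,0],0.5],[[0,0,-50],[0,0,0],0.5],[[0,0,-80],[0,0,0],0.5],[[0,0,-120],[0,0,0],0.5],[[0,0,-150],[0,0,0],0.5],[[0,0,-150],[0,0,0],0.5],[[0,0,-150],[0,0,0],0.5],[[0,0,-150],[0,0,0],0.5],[[0,0,-150],[0,0,0],0.5]])

```text
time: 20.05
ee_pos: [0.4885, 0.1354, 0.2432]
tcp_rot: [-179.9, 0.1, 91.5]
wrist_force: [-0.1, 0.0, -0.2]
opening: 0.0429
grasp_force: 0.0
```

Run:
```python
from h import *
im,d=camera("side"); u0,v0=255,200
cv2.imwrite("pics/c5.png",cv2.resize(im[v0:v0+110,u0:u0+130,::-1],None,fx=5,fy=5,interpolation=cv2.INTER_CUBIC))
P=np.array([px2w("side",u,v,d[v,u]) for v in range(245,300) for u in range(315,360) if d[v,u]>0])
for lo,hi in((.090,.12),(.060,.0725)):
    Q=P[(P[:,2]>lo)&(P[:,2]<hi)&(np.hypot(P[:,0]-.49,P[:,1]-.1355)<.03)]
    print(lo,len(Q),"zmax/med",np.percentile(Q[:,2],95),np.median(Q[:,2]),Q.mean(0),cv2.minAreaRect((Q[:,:2]*1e3).astype(np.float32)))
```

```text
0.09 142 zmax/med 0.10606164102953292 0.10411581215852092 [0.48898282 0.13837126 0.10206586] ((489.62286376953125, 135.75985717773438), (9.99997615814209, 25.205215454101562), 1.3137446641921997)
0.06 85 zmax/med 0.07241719653346099 0.07182436868490022 [0.48781033 0.14000961 0.07164589] ((489.9138488769531, 136.30581665039062), (30.997940063476562, 33.608314514160156), 16.546640396118164)
```

View pics/c5.png

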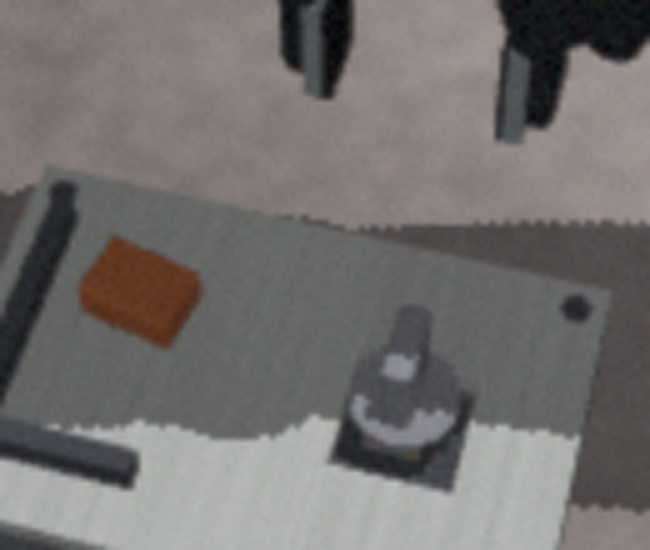

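The last view shows the stud upright in the opening with its wing across the slot. Its height matches the foot sitting about 14 mm below the nut. The copper part is undisturbed and the gripper is well clear.

```bash
python3 -c "
from h import *
print(workorder.job_done())"
```

```text
the job is handed in; nothing more can be done
None
```

The stud is locked upright in the fixture after a quarter turn clockwise, pressed with about 15 N at most. The gripper is clear and the job was handed in at about 20 s; I didn't touch the thumb screw or the copper part.

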